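# Face the red dye tin's label to the front

### The job

At the block printer's table three dye tins stand on swivel stands, and the red one has been left turned away. With a fingertip on the edge of its ribbed lid, roll the red tin round until the middle of its label lines up with the white pointer on its own stand. Leave the blue and the yellow tin as they are.

Things in the scene. Friction and masses are not known exactly. Their poses are not given: they have to be found in the camera images.
- red_stand: Fixed round wooden stand, 124 mm across, 22 mm high. Origin: centre of its underside, on the tin's upright axis; z up; x along its white pointer, a flat tab at the foot reaching 119 mm from the axis, roughly on the side away from the robot. The steel tin on it (104 mm across) only turns about this axis, endlessly either way, and stays where left; 2 N at the lid's edge moves it.
- red_label (a point): Middle of the red label's 14 mm stripe at the lid's rim: 55 mm from the axis, level with the lid's flat top (158 mm above the table). Lid 110 mm across; six black radial ribs on it, 8 mm high, 6 mm wide, 27 to 54 mm from the axis, stand 30, 90, 150, 210, 270, 330 degrees from the stripe; a closed fingertip fits between two and pushes one. Starts 69 to 180 degrees off the pointer, either way.
- blue_label (a point): The same point on the blue tin: middle of its blue stripe at the lid's rim, 158 mm above the table, 55 mm from its axis. Same make as the red tin, on its own stand, and already facing its pointer; it turns just as easily if touched. Nothing near the tins is taller than their ribs (166 mm).
- yellow_label (a point): The same point on the yellow tin: middle of its yellow stripe at the lid's rim, 158 mm above the table, 55 mm from its axis. Same make as the red tin, on its own stand, and already facing its pointer; it turns just as easily if touched. Nothing near the tins is taller than their ribs (166 mm).

How it is judged:
At the end, for the whole second after the job is handed in: The red tin's label stripe lines up with its stand's white pointer to within 14 mm sideways at the lid's rim (about 14 degrees) and stays there; the blue and yellow labels are within 12 mm of where they started (x of red_label in the frame of red_stand above 0 m and y of red_label in the frame of red_stand between -0.014 and 0.014 m and distance of each of blue_label, yellow_label from where it was at the start of the episode below 0.012 m); the robot touches nothing.
It fails at once if the blue tin is turned (its label point moves more than 20 mm) (distance of blue_label from where it was at the start of the episode above 0.02 m).
It fails at once if the yellow tin is turned (its label point moves more than 20 mm) (distance of yellow_label from where it was at the start of the episode above 0.02 m).
It also fails if it takes over 32 s, if anything falls off the work surface, if the arm or the gripper's body presses on something with over 40 N, if the wrist force passes 120 N, or if a joint passes its speed limit or range.

### The arm

A 6-joint arm with a two-finger parallel gripper is mounted at the origin on the work surface. World frame = base frame: x ahead of the robot, y to its left, z up, the work surface at z = 0. Lengths are in m, angles in rad, forces in N, time in s.
With the tool pointing down it reaches from about 0.25 to 0.775 m from the base axis. Payload 4 kg.
Tool frame: the origin (TCP) lies at the very end of the fingers, on their centre line; the grasp point (between the pads) lies 19 mm behind it; z points along the fingers, y is the line along which they close (so a half turn about z gives the same grasp; the last joint's range is limited). The gripper opens to 94 mm and grips with 3 to 60 N. Pads are 16 mm wide; open, the fingers measure 119 mm over their backs; the gripper's body (75 mm by 177 mm) begins 78 mm behind the grasp point.
Start: joints at [1.131, 0.087, 1.371, -0, 1.684, -0.103], TCP at [0.182, 0.519, 0.168] pointing down, gripper open.
Joint ranges: [-3.1, 3.1], [-0.76, 2.03], [0.27, 2.55], [-1.08, 4.22], [0.17, 2.65], [-2.57, 2.57]. Speed limits (rad/s): [2.79, 2.79, 3.14, 3.14, 3.14, 3.14].

### API

Orientations are given as [roll, pitch, yaw] about the fixed x, y, z axes, in that order (R = Rz(yaw) Ry(pitch) Rx(roll)).
In Python, from bench import robot gives the robot as it stands. The module is installed in compiled form; this text tells all that it offers.
- The arm moves only by the tool move_arm, never from a script. Its argument "deltas" is one flat list of numbers, 7 for each row, row after row: the turn, a rotation vector about the tool's x, y, z in rad, then the shift along the tool's x, y, z in cm, then the closure, from -1 (fully open) to 1 (shut). A call has 1 to 8 rows; each row is the pose to reach, as a shift and turn from the pose commanded when the call began, along the tool's axes at that moment; what a row does not reach only later rows make up. A row lasts 1/10 s, in which the tool goes at most 50 mm and 8.59 degrees, less where a joint would pass 70% of its speed; a pose out of reach is approached as far as the arm can. A call with a gripper value outside its range is refused whole. The fingers move at their own pace and stop on an object; the grip force is fixed at half the most. Time passes only in rows, so rows that repeat a pose let the fingers close. It gives the time, the measured TCP pose, the force, the opening and the grip force at its end, in the units of the state.
- robot.get_obs(): the state, without advancing time (a new reading comes with each control period).
- robot.snapshot(name): name is "scene" or "side" or "wrist"; returns a dict with "image" (400x640x3 uint8, red, green, blue), "depth" (400x640 float32, m along the optical axis (not along the pixel's ray), 0 where there is no reading), "fov_y" (degrees; the focal length in pixels is half the picture's height over the tangent of half this angle, whatever the lens; pixels are square), "cx", "cy" (the principal point, pixels), "origin" and "orientation" of the camera in the world; the wrist camera has in their place "T_tool_cam" (4x4, takes a point from camera to tool coordinates, whose origin is the TCP and whose axes are the flange's). Camera axes: x right, y up, looking along -z (the intrinsics and any distortion apply to the point x, -y, -z); pixel columns grow to the right and rows downward; lengths in m; the calibration is good to about 2 mm. A picture is of the moment at which its call begins: read the wrist's pose just before it.
- robot.close_job(): hands the job in; it is judged then, once.
The state is a dict: "time": time; "joint_positions": joint angles; "qvel": joint speeds; "joint_torque": joint torques, N m; "tool_pos": TCP position; "ee_rot": TCP orientation; "wrist_force": force on the tool from outside, world axes, zero at the start; "wrist_torque": the same for the moment, N m; "width": finger opening in m; "finger_force": force on a finger pad.
Only numpy, scipy, OpenCV 4.12 (cv2) and the standard library are available. Lean on these libraries where they do the work, as an engineer would, in place of code of your own. Each camera call takes 0.05 s, during which the arm holds its last target. There are 200 camera calls.

## Working session

There is one attempt and no reset: what is moved stays moved. The work goes in short steps, Python scripts to look and compute and a tool call to move; the robot and the scene stay as the last step left them, time stands still between calls to the robot, and variables do not carry over. Pictures are saved under pics/ and viewed, at most 10 in all, crops included, and the job is handed in when it is done.

Besides the shell and the picture viewer there is one more tool, called after ">>>" as a command line: name --argument value ..., lists and objects as JSON in quotes. move_arm: Moves the arm, as the interface text tells. Its arguments: {"type":"object","properties":{"deltas":{"type":"array","items":{"type":"number"}}},"required":["deltas"]}

```bash
mkdir -p pics
cat > h.py <<'E'
import numpy as np, cv2
from bench import robot
from scipy.spatial.transform import Rotation as R
def snap(n,f=None):
    o=robot.get_obs(); s=robot.snapshot(n); s['obs']=o
    if f: cv2.imwrite('pics/'+f,s['image'][:,:,::-1])
    return s
def cam(s):
    if 'T_tool_cam' in s:
        T=np.eye(4); T[:3,:3]=rot(s['obs']['ee_rot']); T[:3,3]=s['obs']['tool_pos']
        T=T@np.array(s['T_tool_cam']); return T[:3,3],T[:3,:3]
    return np.array(s['origin']),rot(s['orientation'])
def rot(a):
    a=np.array(a,float)
    return a if a.shape==(3,3) else R.from_euler('xyz',a).as_matrix()
def toplane(s,uv,z):
    o,M=cam(s); uv=np.atleast_2d(uv).astype(float); f=200/np.tan(np.radians(s['fov_y'])/2)
    d=np.c_[(uv[:,0]-s['cx'])/f,-(uv[:,1]-s['cy'])/f,-np.ones(len(uv))]@M.T
    return o+d*((z-o[2])/d[:,2])[:,None]
def cloud(s):
    o,M=cam(s); f=200/np.tan(np.radians(s['fov_y'])/2); v,u=np.mgrid[:400,:640]; D=s['depth']
    p=np.stack([(u-s['cx'])/f*D,-(v-s['cy'])/f*D,-D],-1)
    return p@M.T+o
E
python3 - <<'E'
from h import *
for n in('scene','side','wrist'):
    s=snap(n,n+'0.png'); print(n,{k:v for k,v in s.items() if k not in('image','depth','obs')})
print(s['obs'])
E
python3 -c "
import cv2,numpy as np
a=[cv2.imread('pics/%s0.png'%n) for n in('scene','side','wrist')]
print([x.shape for x in a])"
```

```text
scene {'fov_y': 53.49163543963873, 'cx': 316.447711293655, 'cy': 204.37158419967673, 'origin': array([1.05148645, 0.02792038, 0.62461846]), 'orientation': array([0.76858134, 0.00384638, 1.63437564])}
side {'fov_y': 51.40430524810641, 'cx': 312.12683927622425, 'cy': 193.14749936071544, 'origin': array([ 0.31777547, -0.58506616,  0.4732831 ]), 'orientation': array([ 1.09185542,  0.01314424, -0.42966416])}
wrist {'fov_y': 68.08426855527833, 'cx': 318.4173478123864, 'cy': 202.70657906689888, 'T_tool_cam': array([[ 5.93605130e-04,  9.71734071e-01,  2.36077410e-01,
         6.77457938e-02],
       [ 9.99999535e-01, -7.56297146e-04,  5.98595394e-04,
        -3.49786439e-04],
       [ 7.60220211e-04,  2.36076945e-01, -9.71734068e-01,
        -2.16558315e-01],
       [ 0.00000000e+00,  0.00000000e+00,  0.00000000e+00,
         1.00000000e+00]])}
{'time': 0.1, 'joint_positions': array([ 1.13091764e+00,  8.78390966e-02,  1.37207160e+00, -1.19839422e-06,
        1.68359926e+00, -1.03083783e-01]), 'qvel': array([-0.0008155 , -0.00093505, -0.00316295,  0.00112746,  0.00040521,
        0.00143439]), 'joint_torque': array([ 2.46614014e-03, -3.41256022e+01, -3.03300834e+01,  7.20470957e-02,
        3.04638769e-02, -8.75390333e-05]), 'tool_pos': array([0.18151276, 0.51859437, 0.16736024]), 'ee_rot': array([-3.13968540e+00, -1.96108448e-04,  2.80479743e+00]), 'wrist_force': array([-0.00693328,  0.45833069, -0.2236511 ]), 'wrist_torque': array([-0.00606026,  0.04475255, -0.02663404]), 'finger_force': 0.0, 'width': 0.09349358191177241}
[(400, 640, 3), (400, 640, 3), (400, 640, 3)]
```

View pics/scene0.png

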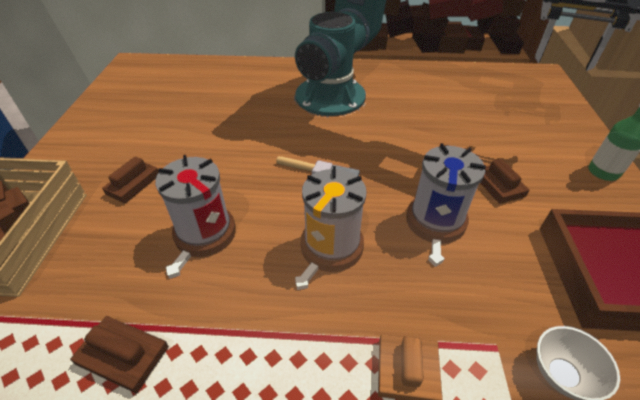

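View pics/side0.png

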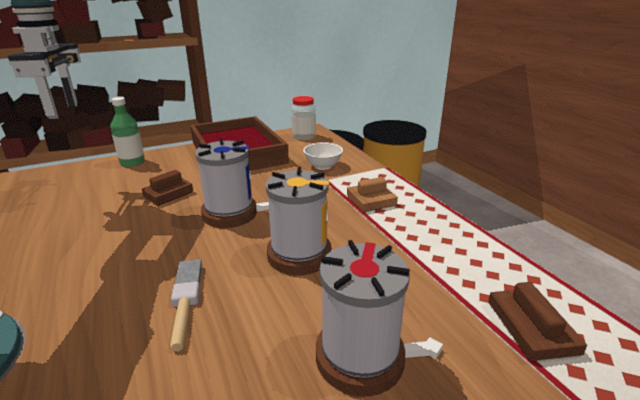

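The scene view shows the red lid at about (188,177), its stripe reaching (210,195) and the white pointer near (178,264). The yellow lid is at (334,190) and the blue at (454,165). The side view shows the red lid at (365,268) with its stripe going up to (369,243) and its pointer at (425,350).

```bash
cat > m.py <<'E'
from h import *
def measure(s,verbose=True):
    C=cloud(s); hsv=cv2.cvtColor(s['image'],cv2.COLOR_RGB2HSV); h,sa,v=[hsv[...,i].astype(int) for i in range(3)]
    ok=s['depth']>0
    top=ok&(abs(C[...,2]-.158)<.006)
    col={'red':((h<6)|(h>174))&(sa>170),'yellow':(abs(h-23)<6)&(sa>170),'blue':(abs(h-115)<10)&(sa>150)}
    out={}
    for n,m in col.items():
        m=(m&top&(v>80)).astype(np.uint8)
        k,l,st,ce=cv2.connectedComponentsWithStats(m)
        if k<2: continue
        i=1+np.argmax(st[1:,4]); vv,uu=np.where(l==i)
        P=toplane(s,np.c_[uu,vv],.158)[:,:2]
        # lid: all top points near the mark, circle of 55 mm
        tv,tu=np.where(top&(np.hypot(C[...,0]-P[:,0].mean(),C[...,1]-P[:,1].mean())<.12))
        Q=toplane(s,np.c_[tu,tv],.158)[:,:2].astype(np.float32)
        Q=Q[np.hypot(*(Q-np.median(Q,0)).T)<.075]
        (cx,cy),r=cv2.minEnclosingCircle(Q*1000)
        c=np.array([cx,cy])/1000
        far=P-c; d=np.hypot(*far.T); far=far[(d>.03)&(d<.06)]
        a=np.arctan2(*far.mean(0)[::-1]) if len(far) else np.nan
        out[n]=(c,np.degrees(a)); print(n,st[i,4],'c',c.round(4),'r',round(r,1),'med',np.median(Q,0).round(4),'stripe',np.degrees(a).round(1),'maxd',d.max().round(4))
    w=ok&(sa<50)&(v>150)&(abs(C[...,2]-.005)<.02)
    for n,(c,a) in out.items():
        dd=np.hypot(C[...,0]-c[0],C[...,1]-c[1]); m=w&(dd>.066)&(dd<.13)
        if m.sum()>5:
            q=C[m]-np.r_[c,0]; print(n,'pointer',m.sum(),'ang',np.degrees(np.arctan2(q[:,1].mean(),q[:,0].mean())).round(1),'maxd',dd[m].max().round(4),'z',q[:,2].mean().round(4))
    return out
E
python3 - <<'E'
from m import *
for n in('scene','side'): print(n);measure(snap(n))
E
```

```text
scene
red 313 c [ 0.5448 -0.2348] r 61.2 med [ 0.5514 -0.2328] stripe 50.2 maxd 0.0612
yellow 380 c [0.5634 0.024 ] r 60.1 med [0.5689 0.025 ] stripe -27.4 maxd 0.0601
blue 258 c [0.4838 0.2359] r 60.9 med [0.4899 0.2381] stripe -8.3 maxd 0.0558
red pointer 206 ang -19.1 maxd 0.1167 z 0.0117
yellow pointer 175 ang -29.4 maxd 0.1178 z 0.012
blue pointer 187 ang -6.6 maxd 0.1169 z 0.0115
side
red 557 c [ 0.5427 -0.2374] r 60.6 med [ 0.5388 -0.2455] stripe 50.7 maxd 0.0544
yellow 184 c [0.5631 0.0196] r 62.4 med [0.5577 0.0118] stripe -30.8 maxd 0.0532
blue 69 c [0.4805 0.2329] r 63.5 med [0.4788 0.2251] stripe nan maxd 0.0214
red pointer 458 ang -18.6 maxd 0.1244 z 0.0087
blue pointer 68 ang -3.2 maxd 0.1014 z 0.0069
```

```bash
cat > g.py <<'E'
from h import *
def rows(targets,p0=None,yaw0=None):
    o=robot.get_obs(); p0=o['tool_pos'] if p0 is None else np.array(p0); y0=np.degrees(rot_yaw(o)) if yaw0 is None else yaw0
    M0=R.from_euler('xyz',[180,0,y0],degrees=True)
    print('from',np.round(p0,4),round(y0,2),'t',o['time'])
    for x,y,z,yw in targets:
        M=R.from_euler('xyz',[180,0,yw],degrees=True)
        r=(M0.inv()*M).as_rotvec(); d=M0.inv().apply(np.array([x,y,z])-p0)*100
        print(r.round(3).tolist(),d.round(2).tolist())
def rot_yaw(o): return np.array(o['ee_rot']).ravel()[2]
def tin(phi,r=.043,z=.162,c=(.546,-.238)):
    a=np.radians(phi); return [c[0]+r*np.cos(a),c[1]+r*np.sin(a),z,phi-90]
E
python3 - <<'E'
from g import *
rows([tin(230,z=.22)])
E
```

```text
from [0.1817 0.5188 0.1678] 160.7 t 0.25
[0.0, -0.0, 0.361] [-57.88, -63.41, -5.22]
```

>>> move_arm --deltas '[0,0,0,0,0,-5.2,1,0,0,0.36,-57.9,-63.4,-5.2,1,0,0,0.36,-57.9,-63.4,-5.2,1,0,0,0.36,-57.9,-63.4,-5.2,1,0,0,0.36,-57.9,-63.4,-5.2,1,0,0,0.36,-57.9,-63.4,-5.2,1,0,0,0.36,-57.9,-63.4,-5.2,1,0,0,0.36,-57.9,-63.4,-5.2,1]'

```text
time: 1.05
tool_pos: [0.3193, 0.1954, 0.2193]
ee_rot: [3.141, 0.001, 2.446]
wrist_force: [0.6, 0.5, -0.9]
width: 0.0333
finger_force: 0.0
```

Run:
```python
from g import *
rows([tin(230,z=.22)])
```

```text
from [0.3193 0.1954 0.2193] 140.12 t 1.05
[-0.0, -0.0, 0.002] [-45.17, -23.03, -0.07]
```

>>> move_arm --deltas '[0,0,0,-43,-22,0,1,0,0,0,-43,-22,0,1,0,0,0,-43,-22,0,1,0,0,0,-43,-22,0,1,0,0,0,-43,-22,0,1,0,0,0,-43,-22,0,1,0,0,0,-43,-22,0,1,0,0,0,-43,-22,0,1]'

```text
time: 1.85
tool_pos: [0.4756, -0.1732, 0.2192]
ee_rot: [3.141, 0.0, 2.444]
wrist_force: [0.6, -0.4, -0.6]
width: 0.0005
finger_force: 0.0
```

>>> move_arm --deltas '[0,0,0,0,0,0,1,0,0,0,0,0,0,1,0,0,0,0,0,0,1]'

```text
time: 2.15
tool_pos: [0.475, -0.1702, 0.2193]
ee_rot: [3.141, -0.0, 2.446]
wrist_force: [0.1, 0.2, -0.5]
width: 0.0004
finger_force: 0.0
```

Run:
```python
from g import *
rows([tin(230,z=.22),tin(230,z=.162)])
from m import *
measure(snap('wrist','w1.png'))
a=cv2.imread('pics/w1.png'); snap('side','s1.png')
```

```text
from [ 0.475  -0.1702  0.2193] 140.12 t 2.15
[0.0, -0.0, 0.002] [-9.79, -4.96, -0.07]
[0.0, -0.0, 0.002] [-9.79, -4.96, 5.73]
yellow 1826 c [0.5612 0.0253] r 58.4 med [0.5585 0.0238] stripe -29.6 maxd 0.0571
yellow pointer 353 ang -29.7 maxd 0.1224 z 0.0121
```

View pics/w1.png

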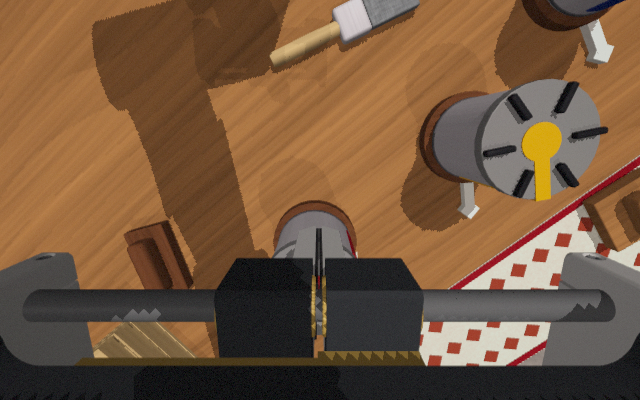

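The wrist view shows the yellow tin at (542,140) with its stripe on its pointer. The red tin's near wall is behind the shut fingers at about (318,240). Next I move above the gap.

>>> move_arm --deltas '[0,0,0,-4.9,-2.5,0,1,0,0,0,-9.8,-5,0,1,0,0,0,-9.8,-5,0,1,0,0,0,-9.8,-5,0,1,0,0,0,-9.8,-5,0,1]'

```text
time: 2.75
tool_pos: [0.5183, -0.2707, 0.2198]
ee_rot: [3.141, 0.0, 2.446]
wrist_force: [0.8, 0.5, -0.2]
width: 0.0005
finger_force: 0.0
```

Run:
```python
from g import *
rows([tin(230,z=.162)]+[tin(a) for a in (222,214,206,198,190,182,174)])
snap('side','s2.png');snap('scene','c2.png')
a=cv2.imread('pics/s2.png')[150:400,230:530];b=cv2.imread('pics/c2.png')[50:300,80:380]
cv2.imwrite('pics/v2.png',cv2.resize(np.hstack([a,b]),(800,333)))
```

```text
from [ 0.5183 -0.2707  0.2198] 140.16 t 2.75
[0.0, -0.0, 0.003] [-0.02, -0.01, 5.78]
[0.0, -0.0, 0.142] [0.58, 0.03, 5.78]
[-0.0, -0.0, 0.282] [1.16, 0.16, 5.78]
[0.0, -0.0, 0.422] [1.73, 0.37, 5.78]
[0.0, -0.0, 0.561] [2.25, 0.65, 5.78]
[0.0, -0.0, 0.701] [2.74, 1.0, 5.78]
[0.0, -0.0, 0.841] [3.17, 1.42, 5.78]
[0.0, -0.0, 0.98] [3.54, 1.89, 5.78]
```

View pics/v2.png

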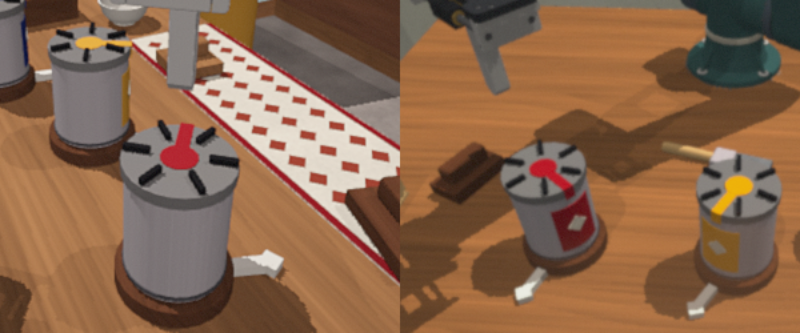

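The side view (left) shows the fingertip at about crop (182,85), apparently further back than planned. I'll check it against depth before going down.

Run:
```python
from g import *
for n in('side','scene'):
    s=snap(n); o,M=cam(s); f=200/np.tan(np.radians(s['fov_y'])/2)
    t=s['obs']['tool_pos']
    for p in (t,[t[0],t[1],.158],[.546,-.238,.158]):
        q=(np.array(p)-o)@M; print(n,np.round(p,3),'px',round(s['cx']+f*q[0]/-q[2],1),round(s['cy']-f*q[1]/-q[2],1))
    C=cloud(s); m=(s['depth']>0)&(C[...,2]>.2)&(C[...,2]<.24)&(np.hypot(C[...,0]-t[0],C[...,1]-t[1])<.08)
    print('tip cloud',m.sum(),C[m].min(0).round(3),C[m].max(0).round(3),np.argwhere(m).max(0) if m.any() else '')
    if n=='side': print('at 366,213', s['depth'][205:216,366].round(3), C[208,366].round(3), C[208,366-0].round(3))
```

```text
side [ 0.518 -0.271  0.22 ] px 363.2 243.4
side [ 0.518 -0.271  0.158] px 360.8 288.9
side [ 0.546 -0.238  0.158] px 366.8 266.4Traceback (most recent call last):
  File "<stdin>", line 8, in <module>
    return umr_minimum(a, axis, None, out, keepdims, initial, where)
ValueError: zero-size array to reduction operation minimum which has no identity
```

Run:
```python
from g import *
for n in('side','scene'):
    s=snap(n,n+'3.png'); o,M=cam(s); f=200/np.tan(np.radians(s['fov_y'])/2)
    t=s['obs']['tool_pos']
    for z in (.158,.22,.24,.26,.28):
        q=(np.array([t[0],t[1],z])-o)@M; print(n,z,'px',round(s['cx']+f*q[0]/-q[2],1),round(s['cy']-f*q[1]/-q[2],1))
    C=cloud(s); m=(s['depth']>0)&(C[...,2]>.19)&(np.hypot(C[...,0]-t[0],C[...,1]-t[1])<.15)
    if m.any():
        i=np.argmin(np.where(m,C[...,2],9)); v,u=divmod(i,640); print(n,'n',m.sum(),'lowest',(u,v),C[v,u].round(3),'valid depth frac',(s['depth']>0).mean().round(2))
    if n=='side':
        for v in range(195,225,4): print(v,C[v,366].round(3),s['image'][v,366])
    else:
        for v in range(95,130,4): print(v,C[v,148].round(3),s['image'][v,148])
print(s['obs']['tool_pos'],s['obs']['joint_positions'],s['obs']['time'])
```

```text
side 0.158 px 360.9 289.0
side 0.22 px 363.3 243.6
side 0.24 px 364.1 227.8
side 0.26 px 365.0 211.2
side 0.28 px 365.9 193.9
side n 14574 lowest (np.int64(370), np.int64(217)) [ 0.521 -0.277  0.256] valid depth frac 1.0
195 [ 0.511 -0.283  0.286] [135 129 128]
199 [ 0.511 -0.283  0.282] [135 130 128]
203 [ 0.512 -0.282  0.277] [136 131 128]
207 [ 0.512 -0.282  0.272] [136 132 129]
211 [ 0.512 -0.283  0.268] [136 131 129]
215 [ 0.515 -0.278  0.26 ] [92 91 89]
219 [ 0.75   0.086 -0.003] [181 144 118]
223 [ 0.739  0.069 -0.001] [167 116  76]
scene 0.158 px 171.6 165.1
scene 0.22 px 161.9 137.2
scene 0.24 px 158.4 127.4
scene 0.26 px 154.9 117.1
scene 0.28 px 151.2 106.4
scene n 6333 lowest (np.int64(152), np.int64(121)) [ 0.526 -0.274  0.258] valid depth frac 1.0
95 [ 0.529 -0.263  0.307] [87 87 83]
99 [ 0.531 -0.265  0.301] [94 92 87]
103 [ 0.533 -0.266  0.295] [106 103  98]
107 [ 0.533 -0.268  0.288] [103 102  98]
111 [ 0.532 -0.271  0.28 ] [101  99  94]
115 [ 0.527 -0.276  0.27 ] [95 92 89]
119 [ 0.523 -0.281  0.259] [143 106  79]
123 [ 0.17  -0.491  0.002] [173 112  66]
127 [ 0.189 -0.484  0.003] [173 112  65]
[ 0.51833288 -0.27091469  0.2201897 ] [-5.78768058e-01  1.60764334e-01  1.18745060e+00  3.48242701e-04
  1.79200613e+00 -1.45434920e+00] 2.95
```

The cameras put the visible fingertips at about z 0.257, but the reported TCP is 0.220. Horizontally they agree. I'll descend in steps, watching the force and the pictures.

>>> move_arm --deltas '[0,0,0,0,0,2.5,1,0,0,0,0,0,5.2,1,0,0,0,0,0,5.2,1,0,0,0,0,0,5.2,1]'

```text
time: 3.4
tool_pos: [0.5181, -0.2718, 0.1674]
ee_rot: [3.142, -0.001, 2.445]
wrist_force: [0.3, 0.6, 0.2]
width: 0.0004
finger_force: 0.0
```

Run:
```python
from g import *
for n in('side','scene'):
    s=snap(n,n+'4.png'); t=s['obs']['tool_pos']
    C=cloud(s); m=(s['depth']>0)&(C[...,2]>.172)&(np.hypot(C[...,0]-t[0],C[...,1]-t[1])<.1)
    i=np.argmin(np.where(m,C[...,2],9)); v,u=divmod(i,640); print(n,'lowest',(u,v),C[v,u].round(3))
    if n=='scene': b=s['image'][50:300,80:380,::-1]
    else: a=s['image'][150:400,230:530,::-1]
print(t,s['obs']['wrist_force'])
cv2.imwrite('pics/v4.png',cv2.resize(np.hstack([a,b]),(800,333)))
```

```text
side lowest (np.int64(368), np.int64(260)) [ 0.521 -0.278  0.203]
scene lowest (np.int64(167), np.int64(143)) [ 0.517 -0.266  0.207]
[ 0.51876429 -0.27228801  0.16861419] [-0.30271292 -0.37633033  1.05608429]
```

View pics/v4.png

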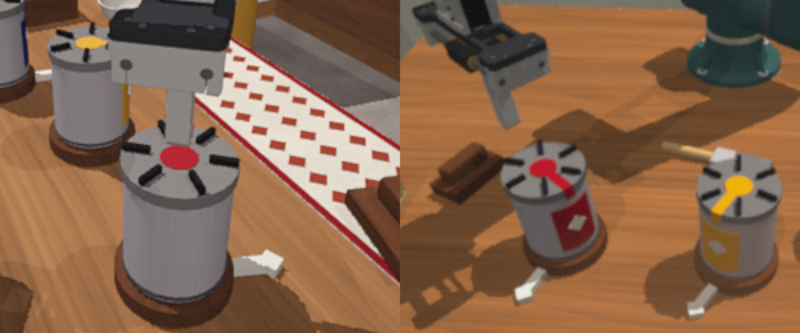

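The tip is at crop (180,140), still clearly above the lid. Depth gives z about 0.204 with 0.168 reported, so the offset is a steady 36 mm or so. I'll descend further in force-checked steps.

>>> move_arm --deltas '[0,0,0,0,0,0.5,1,0,0,0,0,0,1,1,0,0,0,0,0,1,1]'

```text
time: 3.8
tool_pos: [0.5181, -0.2721, 0.1565]
ee_rot: [-3.142, -0.001, 2.445]
wrist_force: [0.2, -0.1, -0.6]
width: 0.0008
finger_force: 0.0
```

>>> move_arm --deltas '[0,0,0,0,0,0.5,1,0,0,0,0,0,1,1,0,0,0,0,0,1.5,1,0,0,0,0,0,1.5,1]'

```text
time: 4.2
tool_pos: [0.5178, -0.2719, 0.1408]
ee_rot: [-3.141, -0.002, 2.445]
wrist_force: [-0.0, -0.3, 0.1]
width: 0.0004
finger_force: 0.0
```

Run:
```python
from g import *
for n in('side','scene'):
    s=snap(n,n+'5.png'); t=s['obs']['tool_pos']
    C=cloud(s); m=(s['depth']>0)&(C[...,2]>.172)&(np.hypot(C[...,0]-t[0],C[...,1]-t[1])<.1)
    i=np.argmin(np.where(m,C[...,2],9)); v,u=divmod(i,640); print(n,'lowest',(u,v),C[v,u].round(3))
print(t,s['obs']['wrist_force'])
```

```text
side lowest (np.int64(356), np.int64(278)) [ 0.511 -0.271  0.176]
scene lowest (np.int64(168), np.int64(157)) [ 0.521 -0.271  0.179]
[ 0.51800233 -0.27207633  0.14134618] [ 0.70931817 -0.69633621 -0.35899641]
```

There's no force at a reported 0.141, which would be below the lid top. So the reported height is about 36 mm low and the tip is really near 0.177. I'll go down another 14 mm slowly.

>>> move_arm --deltas '[0,0,0,0,0,0.5,1,0,0,0,0,0,1.0,1,0,0,0,0,0,1.0,1]'

```text
time: 4.6
tool_pos: [0.5178, -0.2719, 0.131]
ee_rot: [-3.141, -0.002, 2.445]
wrist_force: [-0.1, -0.5, 0.3]
width: 0.0004
finger_force: 0.0
```

>>> move_arm --deltas '[0,0,0,0,0,0.2,1,0,0,0,0,0,0.4,1,0,0,0,0,0,0.4,1]'

```text
time: 4.9
tool_pos: [0.5182, -0.2722, 0.1278]
ee_rot: [3.142, -0.001, 2.445]
wrist_force: [0.1, 0.7, 0.4]
width: 0.0005
finger_force: 0.0
```

Run:
```python
from g import *
s=snap('scene','c6.png');b=s['image'][90:240,120:270,::-1]
s=snap('side','s6.png');a=s['image'][200:350,290:440,::-1]
print(s['obs']['tool_pos'],s['obs']['wrist_force'])
cv2.imwrite('pics/v6.png',cv2.resize(np.hstack([a,b]),(800,400),interpolation=cv2.INTER_CUBIC))
t=s['obs']['tool_pos']
C=cloud(s)
for u in range(350,374,4): print(u,[(v,C[v,u].round(3).tolist()) for v in range(278,296,4)])
```

```text
[ 0.518293   -0.2722584   0.12803463] [ 0.56609938 -0.23445352 -0.22801013]
350 [(278, [0.516, -0.249, 0.159]), (282, [0.515, -0.252, 0.155]), (286, [0.512, -0.257, 0.154]), (290, [0.508, -0.263, 0.154]), (294, [0.505, -0.27, 0.155])]
354 [(278, [0.504, -0.278, 0.184]), (282, [0.504, -0.278, 0.178]), (286, [0.506, -0.276, 0.171]), (290, [0.512, -0.266, 0.155]), (294, [0.509, -0.271, 0.154])]
358 [(278, [0.508, -0.28, 0.184]), (282, [0.508, -0.281, 0.179]), (286, [0.508, -0.281, 0.174]), (290, [0.517, -0.267, 0.155]), (294, [0.513, -0.274, 0.156])]
362 [(278, [0.511, -0.283, 0.186]), (282, [0.511, -0.283, 0.18]), (286, [0.511, -0.284, 0.175]), (290, [0.52, -0.27, 0.155]), (294, [0.518, -0.275, 0.154])]
366 [(278, [0.514, -0.287, 0.187]), (282, [0.514, -0.286, 0.181]), (286, [0.514, -0.287, 0.176]), (290, [0.525, -0.271, 0.154]), (294, [0.521, -0.277, 0.155])]
370 [(278, [0.517, -0.289, 0.188]), (282, [0.518, -0.289, 0.182]), (286, [0.518, -0.289, 0.176]), (290, [0.53, -0.272, 0.154]), (294, [0.526, -0.279, 0.154])]
```

View pics/v6.png

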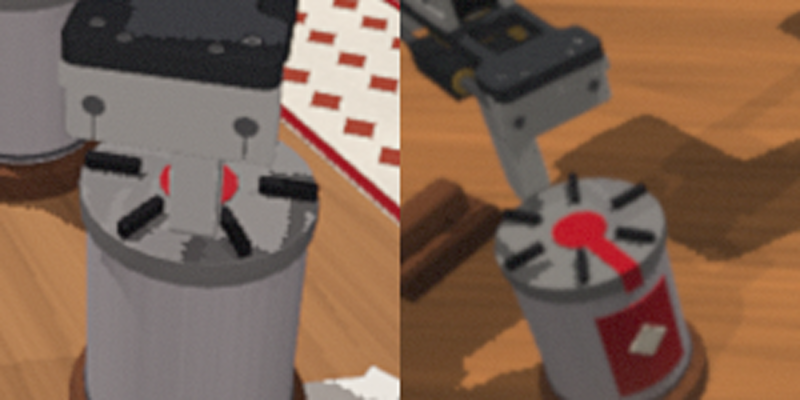

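The finger stands between the 200° and 260° ribs, at crop (195,230) in the left view. Its front bottom edge at row ~288 is still roughly 10 mm above the lid, so I'll go a little lower.

>>> move_arm --deltas '[0,0,0,0,0,0.2,1,0,0,0,0,0,0.4,1,0,0,0,0,0,0.4,1]'

```text
time: 5.3
tool_pos: [0.5182, -0.2722, 0.1237]
ee_rot: [-3.142, -0.001, 2.445]
wrist_force: [-0.4, 0.9, -0.7]
width: 0.0002
finger_force: 0.0
```

>>> move_arm --deltas '[0,0,0,0,0,0.1,1,0,0,0,0,0,0.2,1,0,0,0,0,0,0.2,1]'

```text
time: 5.6
tool_pos: [0.5183, -0.2722, 0.122]
ee_rot: [3.142, -0.0, 2.445]
wrist_force: [-0.4, -0.9, -0.2]
width: 0.0003
finger_force: 0.0
```

Run:
```python
from g import *
s=snap('side','s7.png')
t=s['obs']['tool_pos'];print(t,s['obs']['wrist_force'])
C=cloud(s); o,M=cam(s); f=200/np.tan(np.radians(s['fov_y'])/2)
for u in (358,362,366): print(u,[(v,C[v,u].round(3).tolist()) for v in range(286,298,1)])
for z in (.158,.163,.168,.173):
    q=(np.array([.511,-.284,z])-o)@M; print(z,'px',round(s['cx']+f*q[0]/-q[2],1),round(s['cy']-f*q[1]/-q[2],1))
```

```text
[ 0.51827633 -0.27222576  0.1219581 ] [-0.40567978 -0.92636163 -0.24549926]
358 [(286, [0.508, -0.281, 0.174]), (287, [0.508, -0.28, 0.172]), (288, [0.508, -0.281, 0.171]), (289, [0.508, -0.282, 0.17]), (290, [0.508, -0.282, 0.169]), (291, [0.51, -0.278, 0.164]), (292, [0.515, -0.271, 0.155]), (293, [0.514, -0.272, 0.154]), (294, [0.513, -0.273, 0.154]), (295, [0.513, -0.274, 0.154]), (296, [0.511, -0.277, 0.155]), (297, [0.511, -0.278, 0.155])]
362 [(286, [0.512, -0.283, 0.174]), (287, [0.511, -0.284, 0.173]), (288, [0.512, -0.283, 0.171]), (289, [0.512, -0.283, 0.17]), (290, [0.512, -0.283, 0.169]), (291, [0.512, -0.283, 0.167]), (292, [0.515, -0.279, 0.161]), (293, [0.518, -0.274, 0.155]), (294, [0.516, -0.277, 0.156]), (295, [0.517, -0.276, 0.154]), (296, [0.515, -0.278, 0.155]), (297, [0.515, -0.279, 0.154])]
366 [(286, [0.515, -0.286, 0.175]), (287, [0.515, -0.286, 0.174]), (288, [0.515, -0.286, 0.173]), (289, [0.515, -0.286, 0.171]), (290, [0.515, -0.287, 0.17]), (291, [0.515, -0.286, 0.168]), (292, [0.515, -0.286, 0.167]), (293, [0.52, -0.279, 0.158]), (294, [0.521, -0.277, 0.155]), (295, [0.52, -0.279, 0.155]), (296, [0.52, -0.28, 0.155]), (297, [0.519, -0.281, 0.154])]
0.158 px 361.3 298.1
0.163 px 361.5 294.6
0.168 px 361.7 291.0
0.173 px 361.9 287.4
```

The tip edge reads 0.167 and the lid 0.155 in the same depth picture, so about 11 mm is left. I'll go down 7 mm.

>>> move_arm --deltas '[0,0,0,0,0,0.2,1,0,0,0,0,0,0.4,1,0,0,0,0,0,0.5,1,0,0,0,0,0,0.5,1]'

```text
time: 6.05
tool_pos: [0.5188, -0.2726, 0.1192]
ee_rot: [3.141, 0.002, 2.445]
wrist_force: [-1.4, 1.0, 5.7]
width: 0.0004
finger_force: 3.0
```

>>> move_arm --deltas '[0,0,0,0,0,0.1,1,0,0,0,0,0,0.2,1,0,0,0,0,0,0.2,1]'

```text
time: 6.35
tool_pos: [0.5195, -0.273, 0.1191]
ee_rot: [3.141, 0.005, 2.445]
wrist_force: [-2.1, -0.1, 11.4]
width: 0.0007
finger_force: 5.4
```

Run:
```python
from g import *
s=snap('side','s8.png')
t=s['obs']['tool_pos'];print(t,s['obs']['wrist_force'])
C=cloud(s)
for u in (358,362,366): print(u,[(v,C[v,u].round(3).tolist()) for v in range(290,301,1)])
rows([tin(a,z=t[2]) for a in (230,224,218,212,206,200,194,188,182,176,170,164,158,152,146,140)])
```

```text
[ 0.51945756 -0.27301992  0.11910599] [-2.11338153 -0.05265715 11.36328464]
358 [(290, [0.508, -0.281, 0.168]), (291, [0.508, -0.281, 0.167]), (292, [0.509, -0.28, 0.165]), (293, [0.51, -0.278, 0.16]), (294, [0.513, -0.274, 0.155]), (295, [0.512, -0.275, 0.155]), (296, [0.511, -0.276, 0.155]), (297, [0.511, -0.277, 0.154]), (298, [0.51, -0.279, 0.155]), (299, [0.51, -0.279, 0.153]), (300, [0.51, -0.279, 0.152])]
362 [(290, [0.512, -0.283, 0.169]), (291, [0.511, -0.284, 0.168]), (292, [0.512, -0.283, 0.165]), (293, [0.512, -0.282, 0.163]), (294, [0.516, -0.277, 0.157]), (295, [0.517, -0.276, 0.154]), (296, [0.515, -0.279, 0.155]), (297, [0.515, -0.279, 0.154]), (298, [0.514, -0.281, 0.154]), (299, [0.513, -0.282, 0.154]), (300, [0.513, -0.282, 0.153])]
366 [(290, [0.515, -0.286, 0.17]), (291, [0.515, -0.286, 0.168]), (292, [0.515, -0.286, 0.166]), (293, [0.515, -0.286, 0.165]), (294, [0.515, -0.287, 0.165]), (295, [0.521, -0.278, 0.154]), (296, [0.519, -0.281, 0.155]), (297, [0.519, -0.281, 0.154]), (298, [0.517, -0.284, 0.155]), (299, [0.518, -0.283, 0.153]), (300, [0.517, -0.284, 0.153])]
from [ 0.5195 -0.273   0.1191] 140.08 t 6.4
[0.0, -0.0, 0.001] [0.22, 0.09, 0.0]
[0.0, -0.0, 0.106] [0.67, 0.11, 0.0]
[0.0, -0.0, 0.211] [1.11, 0.18, 0.0]
[0.0, -0.0, 0.316] [1.55, 0.3, 0.0]
[0.0, -0.0, 0.42] [1.97, 0.46, 0.0]
[0.0, -0.0, 0.525] [2.37, 0.67, 0.0]
[0.0, -0.0, 0.63] [2.75, 0.91, 0.0]
[0.0, -0.0, 0.735] [3.1, 1.2, 0.0]
[0.0, -0.0, 0.839] [3.41, 1.52, 0.0]
[0.0, -0.0, 0.944] [3.7, 1.87, 0.0]
[0.0, -0.0, 1.049] [3.94, 2.24, 0.0]
[0.0, -0.0, 1.153] [4.14, 2.65, 0.0]
[0.0, -0.0, 1.258] [4.31, 3.07, 0.0]
[0.0, -0.0, 1.363] [4.42, 3.5, 0.0]
[0.0, -0.0, 1.468] [4.49, 3.95, 0.0]
[0.0, -0.0, 1.572] [4.51, 4.4, 0.0]
```

Run:
```python
from g import *
s=snap('scene','c8.png');b=s['image'][130:210,150:230,::-1]
a=cv2.imread('pics/s8.png')[235:315,320:400+0]
a=cv2.imread('pics/s8.png')[235:315,325:405]
cv2.imwrite('pics/v8.png',cv2.resize(np.hstack([a,b]),(800,400),interpolation=cv2.INTER_CUBIC))
```

```text
(no output)
```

View pics/v8.png

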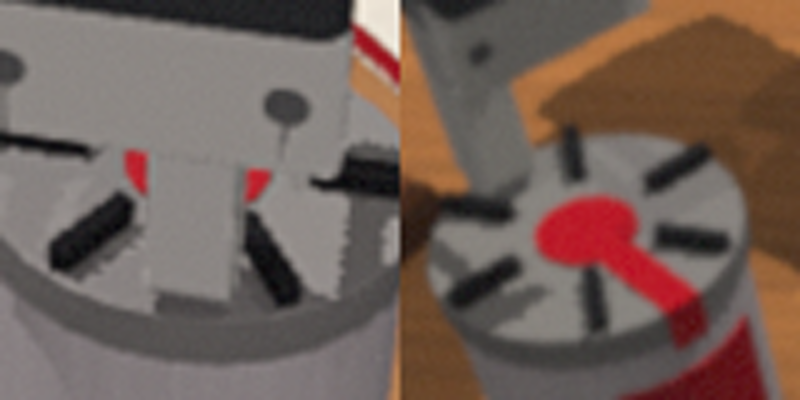

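The left view shows the finger on the lid between two ribs, close to the right one (crop 265,255). The stripe hasn't moved. I'll raise 6 mm from the commanded height, so the tip clears the lid by about 2 mm, and start the sweep.

Run:
```python
from g import *
rows([tin(a,z=.121) for a in (230,226,222,218,214,210,206,202)],p0=(.5182,-.2722,.115),yaw0=140.1)
```

```text
from [ 0.5182 -0.2722  0.115 ] 140.1 t 6.45
[0.0, -0.0, 0.002] [0.07, 0.11, -0.6]
[0.0, -0.0, 0.072] [0.37, 0.12, -0.6]
[-0.0, -0.0, 0.141] [0.67, 0.15, -0.6]
[-0.0, -0.0, 0.211] [0.96, 0.2, -0.6]
[-0.0, -0.0, 0.281] [1.25, 0.28, -0.6]
[0.0, -0.0, 0.351] [1.54, 0.37, -0.6]
[0.0, -0.0, 0.421] [1.82, 0.48, -0.6]
[0.0, -0.0, 0.49] [2.09, 0.61, -0.6]
```

>>> move_arm --deltas '[0,0,0,0.1,0.1,-0.6,1,0,0,0.07,0.37,0.12,-0.6,1,0,0,0.14,0.67,0.15,-0.6,1,0,0,0.21,0.96,0.2,-0.6,1,0,0,0.28,1.25,0.28,-0.6,1,0,0,0.35,1.54,0.37,-0.6,1,0,0,0.42,1.82,0.48,-0.6,1,0,0,0.49,2.1,0.6,-0.6,1]'

```text
time: 7.25
tool_pos: [0.5056, -0.2554, 0.1207]
ee_rot: [-3.14, 0.002, 1.951]
wrist_force: [-0.2, -3.6, -0.9]
width: 0.0005
finger_force: 1.3
```

Run:
```python
from g import *
from m import *
measure(snap('scene','c9.png'))
rows([tin(a,z=.121) for a in (198,192,186,180,174,168,162,156)])
```

```text
red 311 c [ 0.5448 -0.2332] r 61.4 med [ 0.5517 -0.2324] stripe 38.7 maxd 0.0607
yellow 379 c [0.5636 0.0232] r 60.2 med [0.5693 0.0245] stripe -26.7 maxd 0.0602
blue 255 c [0.4838 0.2408] r 61.8 med [0.4897 0.2381] stripe -14.7 maxd 0.0563
red pointer 205 ang -19.9 maxd 0.117 z 0.0118
yellow pointer 181 ang -29.0 maxd 0.1168 z 0.012
blue pointer 192 ang -9.6 maxd 0.1165 z 0.0114
from [ 0.5055 -0.2547  0.1208] 111.71 t 7.3
[0.0, -0.0, 0.065] [0.33, 0.09, -0.02]
[0.0, -0.0, 0.169] [0.78, 0.14, -0.02]
[0.0, -0.0, 0.274] [1.22, 0.24, -0.02]
[0.0, -0.0, 0.379] [1.65, 0.39, -0.02]
[0.0, -0.0, 0.484] [2.06, 0.58, -0.02]
[0.0, -0.0, 0.588] [2.44, 0.81, -0.02]
[0.0, -0.0, 0.693] [2.8, 1.07, -0.02]
[0.0, -0.0, 0.798] [3.13, 1.38, -0.02]
```

It works: the stripe went from 50° to 39° with the finger at 202°. I'll continue the arc to 156°.

>>> move_arm --deltas '[0,0,0.065,0.33,0.09,0,1,0,0,0.17,0.78,0.14,0,1,0,0,0.27,1.22,0.24,0,1,0,0,0.38,1.65,0.39,0,1,0,0,0.48,2.06,0.58,0,1,0,0,0.59,2.44,0.81,0,1,0,0,0.69,2.8,1.07,0,1,0,0,0.8,3.13,1.38,0,1]'

```text
time: 8.1
tool_pos: [0.5053, -0.2202, 0.1207]
ee_rot: [-3.138, 0.002, 1.151]
wrist_force: [-4.7, -2.1, 0.8]
width: 0.0003
finger_force: 1.8
```

Run:
```python
from g import *
from m import *
measure(snap('scene','c10.png'));print('side');measure(snap('side','s10.png'))
rows([tin(a,z=.121) for a in (154,152,150,148,147,146,145,144)])
```

```text
red 314 c [ 0.5457 -0.236 ] r 61.0 med [ 0.5531 -0.2341] stripe -9.1 maxd 0.0598
yellow 374 c [0.5646 0.0227] r 58.5 med [0.5693 0.0244] stripe -27.0 maxd 0.0581
blue 255 c [0.4841 0.2419] r 61.4 med [0.4895 0.2378] stripe -16.2 maxd 0.0568
red pointer 202 ang -18.6 maxd 0.1156 z 0.0117
yellow pointer 181 ang -29.1 maxd 0.1157 z 0.0121
blue pointer 194 ang -10.3 maxd 0.1165 z 0.0116
side
red 585 c [ 0.5427 -0.2379] r 60.4 med [ 0.5424 -0.2493] stripe -13.9 maxd 0.0545
yellow 77 c [0.5437 0.0027] r 37.9 med [0.543  0.0017] stripe 11.1 maxd 0.0365
blue 69 c [0.4805 0.2328] r 63.5 med [0.4789 0.2247] stripe nan maxd 0.0214
red pointer 480 ang -18.6 maxd 0.1239 z 0.0086
blue pointer 12 ang -5.7 maxd 0.1016 z 0.0066
from [ 0.5062 -0.2197  0.1208] 66.25 t 8.2
[0.0, -0.0, 0.039] [0.09, 0.08, -0.02]
[-0.0, -0.0, 0.074] [0.24, 0.09, -0.02]
[0.0, -0.0, 0.109] [0.39, 0.1, -0.02]
[-0.0, -0.0, 0.144] [0.54, 0.12, -0.02]
[0.0, -0.0, 0.161] [0.61, 0.13, -0.02]
[0.0, -0.0, 0.179] [0.69, 0.15, -0.02]
[0.0, -0.0, 0.196] [0.76, 0.16, -0.02]
[0.0, -0.0, 0.214] [0.83, 0.18, -0.02]
```

The stripe is at about -11° and the pointer at -18.6°. I push 7° more, back off and lift.

>>> move_arm --deltas '[0,0,0.04,0.09,0.08,0,1,0,0,0.075,0.24,0.09,0,1,0,0,0.11,0.39,0.1,0,1,0,0,0.125,0.46,0.11,0,1,0,0,0.125,0.46,0.11,0,1,0,0,0.05,0.1,0.08,0,1,0,0,0,-0.3,0.05,0,1,0,0,0,-0.3,0.05,0,1]'

```text
time: 9.0
tool_pos: [0.5072, -0.2232, 0.1212]
ee_rot: [3.14, -0.001, 1.156]
wrist_force: [-0.2, 0.4, -0.4]
width: 0.0006
finger_force: 0.0
```

>>> move_arm --deltas '[0,0,0,0,0,-2,1,0,0,0,0,0,-5,1,0,0,0,0,0,-8,1,0,0,0,0,0,-8,1]'

```text
time: 9.4
tool_pos: [0.5094, -0.224, 0.2067]
ee_rot: [3.131, 0.0, 1.155]
wrist_force: [-0.1, 0.0, 0.9]
width: 0.0004
finger_force: 0.0
```

```bash
cat > f.py <<'E'
from m import *
def fine(n,f,c=(.546,-.238)):
    s=snap(n,f); C=cloud(s); hsv=cv2.cvtColor(s['image'],cv2.COLOR_RGB2HSV); h,sa,v=[hsv[...,i].astype(int) for i in range(3)]
    near=np.hypot(C[...,0]-c[0],C[...,1]-c[1])
    m=((h<6)|(h>174))&(sa>170)&(v>80)&(near<.07)&(abs(C[...,2]-.156)<.006)
    vv,uu=np.where(m); P=toplane(s,np.c_[uu,vv],.158)[:,:2]
    hub=None
    c0=np.array(c)
    for _ in range(5):   # hub disc: centre from points close to it
        d=np.hypot(*(P-c0).T); c0=P[d<.02].mean(0)
    d=np.hypot(*(P-c0).T); st=P[(d>.028)].mean(0)-c0
    w=(sa<50)&(v>150)&(near>.07)&(near<.125)&(abs(C[...,2]-.006)<.02)
    vv,uu=np.where(w); q=toplane(s,np.c_[uu,vv],.006)[:,:2].mean(0)
    for nm,cc in (('hub',c0),('fix',np.array(c))):
        a=np.degrees(np.arctan2(*(st+c0-cc)[::-1])); b=np.degrees(np.arctan2(*(q-cc)[::-1]))
        print(n,nm,cc.round(4),'stripe',a.round(1),'pointer',b.round(1),'err',(a-b).round(1))
E
python3 - <<'E'
from f import *
fine('scene','c11.png');fine('side','s11.png')
a=cv2.imread('pics/s11.png')[220:380,300:460];b=cv2.imread('pics/c11.png')[140:300,120:280]
cv2.imwrite('pics/v11.png',cv2.resize(np.hstack([a,b]),(800,400),interpolation=cv2.INTER_CUBIC))
E
```

```text
scene hub [ 0.5461 -0.2355] stripe -19.0 pointer -21.2 err 2.2
scene fix [ 0.546 -0.238] stripe -15.8 pointer -19.8 err 3.9
side hub [ 0.5424 -0.2393] stripe -19.1 pointer -15.9 err -3.2
side fix [ 0.546 -0.238] stripe -22.7 pointer -17.3 err -5.4
```

View pics/v11.png

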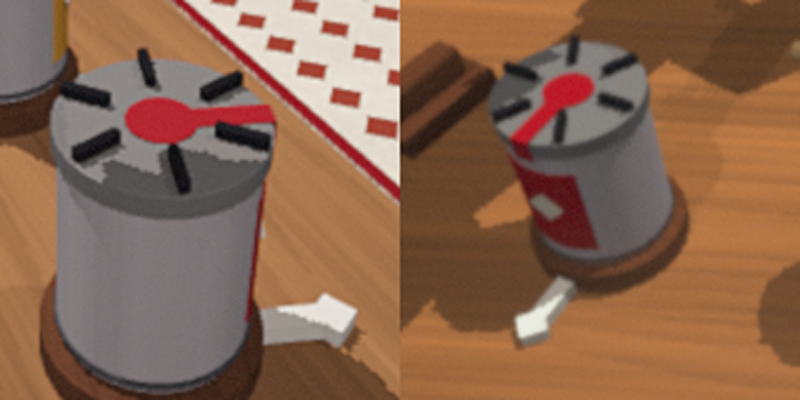

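The picture shows the red stripe lined up with the white pointer in both views. The measured error is +2° in one view and -3° in the other, and the gripper is clear. I'm handing it in.

```bash
python3 -c "
from bench import robot
print(robot.close_job())"
```

```text
the job is handed in; nothing more can be done
None
```

The red tin's label now lines up with its pointer to within about 3° in both camera views, the arm never went near the blue or yellow tin, and the job is handed in; the hand-in call returned no verdict.

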